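# Seat the burr carrier of the grain mill

## Robot

A 6-joint arm with a two-finger parallel gripper is mounted at the origin on a cart in front of the work surface, level with it; the furniture and walls round the work are solid. World frame = base frame: x ahead of the robot, y to its left, z up, the work surface at z = 0. Lengths are in m, angles in rad, forces in N, time in s.
With the tool pointing down it reaches from about 0.35 to 0.975 m from the base axis. Payload 4.9 kg.
Tool frame: the origin (TCP) lies on the centre line of the jaws, within the pads' length; the fingertips stand manip.tip_reach ahead of it and the grasp point (between the pads) is the TCP (manip.tip_reach is the distance from the TCP to the fingertips, in m); z points along the fingers, y is the line along which they close (so a half turn about z gives the same grasp; the last joint's range is limited). The gripper opens to 85 mm and grips with 20 to 120 N. Pads are 22 mm wide; open, the fingers measure 114 mm over their backs; the gripper's body (76 mm by 85 mm) begins 54 mm behind the grasp point. The pads swing forward as they close: fully open they stand 13 mm farther back than shut.
Start: joints at [-1.274, 0.053, 1.613, -0, 1.476, -0.119], TCP at [0.252, -0.572, 0.25] pointing down, gripper open.
Joint ranges: [-3.01, 3.01], [-1.01, 2.22], [0.06, 2.58], [-1.02, 4.17], [0.09, 2.62], [-3.14, 3.14]. Speed limits (rad/s): [2.57, 2.57, 3.14, 3.14, 3.14, 3.14].

## Interface

Orientations are given as a unit quaternion [w, x, y, z].
In Python, from plant import manip gives the robot as it stands. The module is installed in compiled form; this text tells all that it offers.
- The arm moves only by the tool move_arm, never from a script. Its argument "rows" is a list of rows, each a list of 7 numbers: the shift along the tool's x, y, z in cm, then the turn, a rotation vector about the tool's x, y, z in degrees, then the opening, from -1 (shut) to 1 (fully open). In form: [[tx, ty, tz, ax, ay, az, jaw], ...]. A call has 1 to 20 rows; each row shifts and turns the commanded pose from where the row before left it, along the tool's axes as they then stand; what a row does not reach is not made up. A row lasts 1/12 s, in which the tool goes at most 41.7 mm and 7.16 degrees, less where a joint would pass 70% of its speed; a pose out of reach is approached as far as the arm can. A call is refused whole if a number of a shift passes 4.17 or a number of a turn 7.16, either way. A call with a gripper value outside its range is refused whole. The fingers move at their own pace and stop on an object; the grip force is fixed at half the most. Time passes only in rows, so rows that do not move let the fingers close. It gives the time, the measured TCP pose, the force, the opening and the grip force at its end, in the units of the state.
- manip.state(): the state, without advancing time (a new reading comes with each control period).
- manip.grab_frame(name): name is "scene" or "top" or "wrist"; returns a dict with "img" (384x512x3 uint8, blue, green, red), "mtx" (3x3 intrinsics, pixels), "k1" (the pictures are not rectified: a ray, as slopes to the right and down, at radius r is drawn at 1 + k1 r^2 times it, then the intrinsics apply), "R" (3x3) and "t" (3): a world point X has camera coordinates R X + t. Camera axes: x right, y down, z forward; pixel columns grow to the right and rows downward; lengths in m; the calibration is good to about 2 mm. A picture is of the moment at which its call begins. There is no depth.
- manip.job_done(): hands the job in; it is judged then, once.
The state is a dict: "time": time; "joint_pos": joint angles; "joint_vel": joint speeds; "joint_efforts": joint torques, N m; "tool_pos": TCP position; "tool_rot": TCP orientation; "contact_force": force on the tool from outside, world axes, zero at the start; "ft_torque": the same for the moment, N m; "gripper_width": opening from 0.0 (shut) to 1.0 (fully open); "grasp_force": force on a finger pad.
Only numpy, scipy, OpenCV 4.12 (cv2) and the standard library are available. Lean on these libraries where they do the work, as an engineer would, in place of code of your own. Each camera call takes 0.05 s, during which the arm holds its last target. There are 200 camera calls.

## Task

The grain mill has been cleaned and its burr carrier, the round flange with two wings, sits loosely in the mouth. With the fingertips, push it round until the notch in its rim is over the mill's locating pin and press it down fully home, then push the catch round over the carrier's rim as far as it goes. Only push and press: do not lift the carrier back out, and leave the hopper, bowl, brush, scoop and mug where they are.

Things in the scene. Friction and masses are not known exactly. Their poses are not given: they have to be found in the camera images.
- mill: Grain mill, hopper off: pale wooden case 200 x 200 mm, fixed. Origin on the worktop under its centre; its -x is the front (spout and switch, towards the robot, turned up to 0.35 rad), z up. Metal deck 120 mm above the worktop with a mouth ring, 105 mm diameter, 12 mm high, in its middle. The carrier's axis is the mill's own z axis.
- pin_tip (a point): Tip of the locating pin: upright steel pin, 10 mm diameter, round top, fixed on the deck at the middle of its front side, 63 mm from the carrier's axis; tip 141.5 mm above the worktop, just under the raised carrier's rim, flush with the flange's top face when that is home. Its outer half shows beyond the rim.
- carrier_notch (a point): Middle of the carrier's only notch (15 mm wide, 8 mm deep), level with the flange's top face, 63 mm from the axis. The carrier is a metal flange, 124 mm diameter, 10 mm thick, that turns and slides on the mill's axis and cannot tilt; flange top 152 mm above the worktop raised, 142 home. Off the notch the pin blocks the rim from below; it enters when the notch is within about 3 mm.
- carrier_hub (a point): Centre of the flat top of the carrier's hub (33 mm diameter, 20 mm above the flange's top face), on the axis: the place to press. Top at 172 mm above the worktop while raised, 162 mm when home. A rubber seal holds the carrier where it is left: it sinks under a push of about 6 N, not under its own weight.
- wing_a (a point): Middle of the top edge of one wing of the carrier: upright plate 6 mm thick, running radially from 24 to 50 mm from the axis, 18 mm high above the flange's top face; this point is 37 mm from the axis. This wing stands beside the notch, on the line from the axis to it.
- wing_b (a point): The same point on the other, equal wing, straight across the axis from the notch.
- carrier (a joint): Turn of the carrier, rad, counterclockwise seen from above; 0 (or 2 pi) = notch over the pin. Starts anywhere from 0.7 to 5.58 rad. Light drag (about 1 N at a wing), stays where it is left, turns both ways without end while raised.
- carrier_lift (a joint): How far the carrier has gone down, m: 0 = raised as at the start, 0.010 = fully home on the mouth ring; negative = lifted.
- catch (a joint): Swing of the catch, rad: 0 = out along the deck's right edge, grows counterclockwise seen from above, 1.4 = stop, its arm pointing at the carrier's axis. Arm 13 mm wide, 6 mm thick, 50 mm long from the pivot, underside 143.5 mm above the worktop: it passes 1.5 mm over the seated flange, a raised flange blocks it. About 1 N at the stud moves it, it stays where left. Starts at 0 to 0.2.
- catch_stud (a point): Centre of the top of the catch's upright stud: 13 mm diameter, standing 23 mm above the arm's top face, 30 mm from the pivot; its top is 172.5 mm above the worktop. Push the catch by it.
- catch_pivot (a point): Pivot of the catch on the deck's front right corner, 95 mm from the carrier's axis (67 mm to the front, 67 mm to the right in the mill's frame); 150 mm above the worktop.
- hopper: Bystander: the mill's loose wooden hopper, a round funnel standing wide end down, 170 mm diameter, 90 mm high. Origin under its centre.
- bowl: Bystander: loose white bowl, 110 mm diameter, 45 mm high, in front of the mill under the spout. Origin under its centre.
- brush: Bystander: loose cleaning brush, about 170 mm long, lying on the worktop. Origin under its middle.
- scoop: Bystander: loose cast metal scoop, 77 x 247 x 48 mm, lying on the worktop left of the mill. Origin under its centre.
- mug: Bystander: loose dark mug, 107 mm high, on the right near the front edge. Origin under its centre.

How it is judged:
By the outcome, as a careful person would: the job done as asked, in the order asked, and still so for the second after the job is handed in, with the robot touching nothing.
It also fails if it takes over 54 s, if anything falls off the work surface, if the arm or the gripper's body presses on something with over 40 N, if the wrist force passes 120 N, or if a joint passes its speed limit or range.

## Working session

There is one attempt and no reset: what is moved stays moved. The work goes in short steps, Python scripts to look and compute and a tool call to move; the robot and the scene stay as the last step left them, time stands still between calls to the robot, and variables do not carry over. Pictures are saved under pics/ and viewed, at most 10 in all, crops included, and the job is handed in when it is done.

Besides the shell and the picture viewer there is one more tool, called after "Emit:" as name(argument=value, ...) on one line, values as JSON. move_arm: Moves the arm, as the interface text tells. Its arguments: {"type":"object","properties":{"rows":{"type":"array","items":{"type":"array","items":{"type":"number"}}}},"required":["rows"]}

```bash
mkdir -p pics
cat > h.py <<'E'
import numpy as np, cv2
from plant import manip
def grab(n,fn=None):
    f=manip.grab_frame(n)
    if fn: cv2.imwrite('pics/'+fn,f['img'])
    np.savez('/tmp/'+n+'.npz',**{k:f[k] for k in('img','mtx','k1','R','t')})
    return f
def load(n): return dict(np.load('/tmp/'+n+'.npz'))
def ray(f,uv):
    K=np.array(f['mtx']);k=float(f['k1'])
    d=np.array([(uv[0]-K[0,2])/K[0,0],(uv[1]-K[1,2])/K[1,1]])
    u=d.copy()
    for _ in range(30): u=d/(1+k*(u@u))
    R=np.array(f['R']);t=np.array(f['t'])
    return -R.T@t, R.T@np.array([u[0],u[1],1])
def onz(f,uv,z):
    o,d=ray(f,uv); return o+d*(z-o[2])/d[2]
def tri(f1,p1,f2,p2):
    o1,d1=ray(f1,p1);o2,d2=ray(f2,p2)
    s=np.linalg.lstsq(np.c_[d1,-d2],o2-o1,rcond=None)[0]
    a=o1+s[0]*d1;b=o2+s[1]*d2
    return (a+b)/2,np.linalg.norm(a-b)
def proj(f,X):
    c=np.array(f['R'])@np.array(X)+np.array(f['t']);u=c[:2]/c[2];u=u*(1+float(f['k1'])*(u@u))
    K=np.array(f['mtx']);return np.array([K[0,0]*u[0]+K[0,2],K[1,1]*u[1]+K[1,2]])
E
python3 - <<'E'
from h import *
a=grab('top','top0.png');b=grab('scene','scene0.png')
for f in(a,b): print(-f['R'].T@f['t'],f['R'][2])
print(manip.tip_reach,manip.state())
E
```

```text
[0.21574439 0.01384172 1.55609592] [ 0.18029296 -0.00867216 -0.98357473]
[1.9434883  0.18953253 1.08149417] [-0.83536077 -0.11211518 -0.53814736]
0.019 {'time': 0.1, 'joint_pos': array([-1.27401157e+00,  5.33212035e-02,  1.61417775e+00,  9.91783741e-09,
        1.47600645e+00, -1.18988518e-01]), 'joint_vel': array([ 1.11313014e-05, -1.20562284e-04, -1.58854742e-03, -9.05586370e-04,
        7.60547687e-04, -9.80887346e-05]), 'joint_efforts': array([ 1.55623879e-04, -3.94904959e+01, -3.71361530e+01, -1.06475354e-04,
        3.88557572e-03, -4.63481754e-06]), 'tool_pos': array([ 0.25228427, -0.57123106,  0.24915452]), 'tool_rot': array([-9.52599695e-04,  9.78468834e-01,  2.06392406e-01, -8.49031555e-05]), 'contact_force': array([-0.01057883,  0.60200445,  0.54252537]), 'ft_torque': array([-0.01562201,  0.02802826, -0.03725042]), 'grasp_force': 0.0, 'gripper_width': 0.9998076180854492}
```

View pics/top0.png

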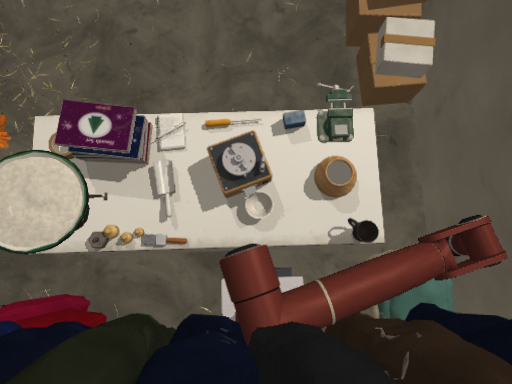

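View pics/scene0.png

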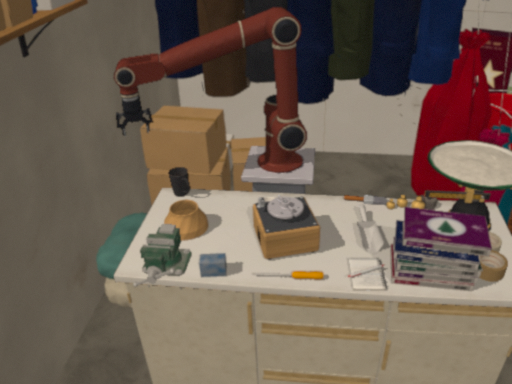

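The top view shows the mill at about (240,160) with the carrier on it, the catch probably near (265,168), and the arm clear on the right. The scene view shows the mill at about (285,225). Next I'll look closer.

Run:
```python
from h import *
a=load('top');b=load('scene')
c=cv2.resize(a['img'][120:215,195:285],None,fx=6,fy=6,interpolation=cv2.INTER_CUBIC)[:570,:400*2]
cv2.imwrite('pics/c1.png',c)
print(onz(a,(239,160),.15),tri(a,(239,160),b,(285,208)))
for p in [(258,206),(336,177),(364,230)]: print(onz(a,p,.05))
w=grab('wrist');s=manip.state();print(-w['R'].T@w['t'],w['R'][2],w['R'][0],s['tool_pos'])
from scipy.spatial.transform import Rotation as Ro
q=s['tool_rot'];print(Ro.from_quat([q[1],q[2],q[3],q[0]]).as_matrix(), w['mtx'])
```

```text
[0.58471218 0.0729293  0.15      ] (array([0.58736453, 0.07486831, 0.13937606]), np.float64(0.0029969290389333745))
[0.4243112 0.0066678 0.05     ]
[ 0.53126    -0.30410072  0.05      ]
[ 0.32035082 -0.39783804  0.05      ]
[ 0.32913143 -0.53775251  0.37200544] [-0.29950402 -0.13034157 -0.94514994] [ 0.40403934 -0.91473966 -0.00188626] [ 0.25231536 -0.57132655  0.24936641]
[[ 9.14794367e-01  4.03919634e-01 -4.41645783e-04]
 [ 4.03919831e-01 -9.14793202e-01  1.47241478e-03]
 [ 1.90722679e-04 -1.52534623e-03 -9.99998818e-01]] [[285.98256531   0.         257.12955947]
 [  0.         285.98256531 195.23854124]
 [  0.           0.           1.        ]]
```

View pics/c1.png

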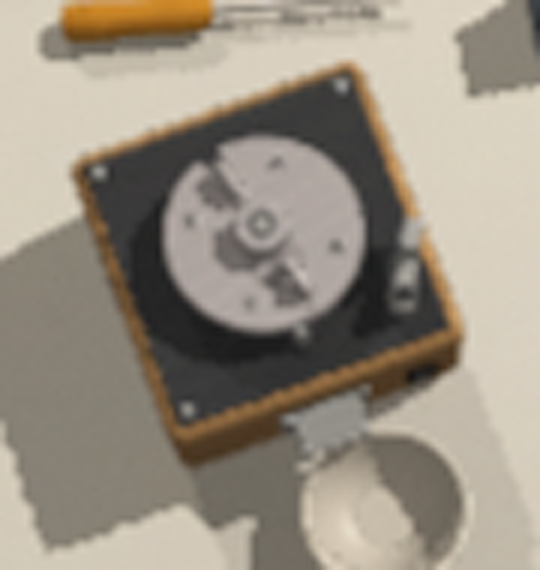

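The crop shows the hub at about (262,222), the notch at about (212,160) and the pin at about (303,332). The catch is near (405,270). So the notch sits about 160° clockwise of the pin, and pushing counterclockwise is the shorter way. I'll move above the mill for close wrist views.

Emit:
move_arm(rows=[[0,0,-2,0,0,-7,1],[0,0,-2,0,0,-7,1],[0,0,-2,0,0,-7,1],[0,0,-2,0,0,-7,1],[0,0,-2,0,0,-7,1],[1.5,-0.1,0,0,0,0,1],[3,-0.2,0,0,0,0,1],[3,-0.2,0,0,0,0,1],[3,-0.2,0,0,0,0,1],[3,-0.2,0,0,0,0,1],[3,-0.2,0,0,0,0,1],[3,-0.2,0,0,0,0,1],[3,-0.2,0,0,0,0,1],[3,-0.2,0,0,0,0,1],[3,-0.2,0,0,0,0,1],[3,-0.2,0,0,0,0,1],[3,-0.2,0,0,0,0,1],[3,-0.2,0,0,0,0,1],[3,-0.2,0,0,0,0,1],[3,-0.2,0,0,0,0,1]])

```text
time: 1.82
tool_pos: [0.4528, -0.1822, 0.3488]
tool_rot: [-0.001, 0.872, 0.49, -0.0]
contact_force: [0.7, -0.1, 0.2]
gripper_width: 0.998
grasp_force: 0.0
```

Emit:
move_arm(rows=[[3,-0.2,0,0,0,0,1],[3,-0.2,0,0,0,0,1],[3,-0.2,0,0,0,0,1],[3,-0.2,0,0,0,0,1],[3,-0.2,0,0,0,0,0.4],[3,-0.2,0,0,0,0,0.4],[3,-0.2,0,0,0,0,0.4],[3,-0.2,0,0,0,0,0.4],[3,-0.2,0,0,0,0,0.4],[1.4,-0.2,0,0,0,0,0.4],[0,0,0,0,0,0,0.4],[0,0,0,0,0,0,0.4]])

```text
time: 2.82
tool_pos: [0.5821, 0.0693, 0.3491]
tool_rot: [-0.0, 0.871, 0.491, -0.001]
contact_force: [0.5, -0.2, -0.2]
gripper_width: 0.699
grasp_force: 0.0
```

Run:
```python
from h import *
w=grab('wrist','w1.png');np.savez('/tmp/w1.npz',**{k:w[k] for k in('img','mtx','k1','R','t')})
s=manip.state();print(s['time'],s['tool_pos'],s['tool_rot'],s['joint_pos'],s['gripper_width'])
```

```text
2.8667 [0.58208051 0.06852368 0.34950891] [-1.17657873e-04  8.71302944e-01  4.90744904e-01 -7.77828478e-04] [-9.50109373e-03 -7.81531682e-02  1.57940859e+00 -5.73795375e-04
  1.64180278e+00  5.35365639e-01] 0.6993418911992425
```

View pics/w1.png

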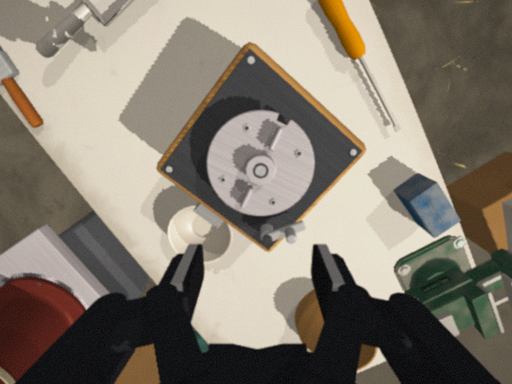

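The wrist view shows the hub at about (260,170), the notch at about (283,120) and the catch with its stud at about (275,236). I'll take a second, shifted view for height, then fit the flange and hub.

Emit:
move_arm(rows=[[-2,2.5,0,0,0,0,0.4],[-2,2.5,0,0,0,0,0.4],[0,0,0,0,0,0,0.4],[0,0,0,0,0,0,0.4]])

```text
time: 3.2
tool_pos: [0.6044, 0.0063, 0.35]
tool_rot: [-0.0, 0.872, 0.489, -0.0]
contact_force: [0.0, -0.1, 0.2]
gripper_width: 0.698
grasp_force: 0.0
```

Run:
```python
from h import *
w=grab('wrist');np.savez('/tmp/w2.npz',**{k:w[k] for k in('img','mtx','k1','R','t')})
fs=[load('w1'),w];P=[]
for f in fs:
    hsv=cv2.cvtColor(f['img'],cv2.COLOR_BGR2HSV)
    c0=proj(f,(.587,.074,.15)); print('guess',c0)
    m=((hsv[...,2]>120)&(hsv[...,1]<45)).astype('uint8')
    roi=np.zeros_like(m);cv2.circle(roi,tuple(int(v) for v in c0),75,1,-1);m&=roi
    m=cv2.morphologyEx(m,cv2.MORPH_OPEN,np.ones((3,3)))
    cs=max(cv2.findContours(m,cv2.RETR_EXTERNAL,cv2.CHAIN_APPROX_NONE)[0],key=cv2.contourArea)
    h=cv2.convexHull(cs);e=cv2.fitEllipse(cs);print(cv2.contourArea(cs),e,cv2.fitEllipse(h))
    P.append(cv2.fitEllipse(h)[0])
print(tri(fs[0],P[0],fs[1],P[1]))
def crop(f,c,r=75): 
    x,y=int(c[0])-r,int(c[1])-r; return cv2.resize(f['img'][y:y+2*r,x:x+2*r],(600,600),interpolation=cv2.INTER_CUBIC)[:, :], (x,y)
a,oa=crop(fs[0],(255,180));b,ob=crop(fs[1],np.array(P[1])+(0,17))
print(oa,ob)
cv2.imwrite('pics/c2.png',cv2.resize(np.hstack([a,b]),(800,400),interpolation=cv2.INTER_AREA))
```

```text
guess [259.03695701 167.02375387]
8715.0 ((260.2059631347656, 163.20863342285156), (103.59162139892578, 107.26286315917969), 100.10674285888672) ((260.4614562988281, 162.70750427246094), (105.44657897949219, 107.85745239257812), 81.76422882080078)
guess [212.22536261 130.0879493 ]
9727.5 ((213.3815460205078, 126.1292953491211), (108.1143569946289, 114.6356430053711), 136.89105224609375) ((213.61801147460938, 125.54170227050781), (110.14987182617188, 115.06755828857422), 145.7254180908203)
(array([0.59090275, 0.07728911, 0.14891743]), np.float64(1.4040254917299466e-05))
(180, 105) (138, 67)
```

View pics/c2.png

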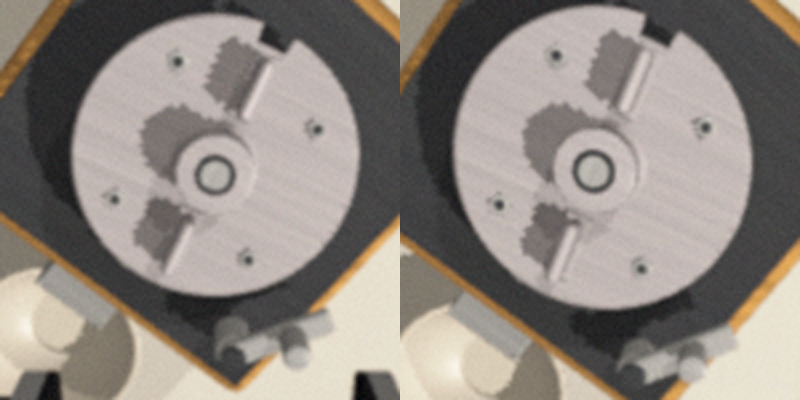

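Both crops show the flange, notch, hub and catch clearly. In the left crop the notch is at (277,38), the hub at (215,176) and the stud top at (298,357). In the right crop they are at (657,30), (594,172) and (691,371).

Run:
```python
from h import *
a=load('w1');b=load('w2');T=load('top')
A=lambda p:(180+p[0]*.375,105+p[1]*.375); B=lambda p:(138+(p[0]-400)*.375,67+p[1]*.375)
for n,p,q in [('notch',(277,38),(657,30)),('hub',(215,176),(594,172)),('stud',(298,357),(691,371)),('pivot',(232,328),(634,348))]:
    print(n,tri(a,A(p),b,B(q)))
f=load('w1');g=cv2.cvtColor(f['img'],cv2.COLOR_BGR2GRAY)
# screws: refine by local bright centroid
S=[]
for u,v in[(252,60),(168,169),(354,152)]:
    w=g[v-5:v+6,u-5:u+6].astype(float);w=np.clip(w-np.percentile(w,60),0,None);w[w<w.max()*.3]=0
    y,x=np.mgrid[v-5:v+6,u-5:u+6];c=((x*w).sum()/w.sum(),(y*w).sum()/w.sum());S.append(onz(f,c,.121));print(c,S[-1])
L,F,R=S # back-left? 
for i,j in((0,1),(0,2),(1,2)):d=S[j]-S[i];print(i,j,np.linalg.norm(d),np.degrees(np.arctan2(d[1],d[0])),(S[i]+S[j])/2)
pin=onz(T,(195+303/6,120+332/6),.1415);print('pin',pin)
for nm in[pin]:d=nm-np.array([.591,.077,0]);print(np.hypot(*d[:2]),np.degrees(np.arctan2(d[1],d[0])))
```

```text
notch (array([0.63754582, 0.10620981, 0.15371713]), np.float64(0.0004547135565719964))
hub (array([0.58884878, 0.07383726, 0.17140441]), np.float64(0.00016962602508626342))
stud (array([ 0.57725548, -0.01643012,  0.17015192]), np.float64(0.001023906860060963))
pivot (array([ 0.5524247 , -0.00334155,  0.13666356]), np.float64(0.00040195637523408005))
(np.float64(250.75168086060063), np.float64(59.56790676826535)) [0.63952514 0.17908951 0.121     ]
(np.float64(168.5558312655087), np.float64(168.85442514474772)) [0.48442258 0.12522882 0.121     ]
(np.float64(353.41868823000897), np.float64(152.06513926325246)) [0.69367333 0.02385566 0.121     ]
0 1 0.16418823611921615 -160.85000726215375 [0.56197386 0.15215916 0.121     ]
0 2 0.16440672610157842 -70.77036422656955 [0.66659923 0.10147259 0.121     ]
1 2 0.23251320948164428 -25.848230036979583 [0.58904796 0.07454224 0.121     ]
pin [0.52767097 0.05030265 0.1415    ]
0.06872637362620809 -157.14137424062844
```

The axis is at (0.589, 0.074), mill yaw is about 19.2° and the notch is at about 33.6°, so the carrier needs about +165.6°. I'll straddle the hub with half-open fingers and turn about the axis.

Emit:
move_arm(rows=[[2.5,-2.4,0,0,0,0,0.1],[2.5,-2.4,0,0,0,0,0.1],[0,0,3,0,0,0,0.1],[0,0,3,0,0,0,0.1],[0,0,3,0,0,0,0.1],[0,0,3,0,0,0,0.1],[0,0,0,0,0,0,0.1],[0,0,0,0,0,0,0.1]])

```text
time: 3.92
tool_pos: [0.588, 0.0767, 0.2287]
tool_rot: [-0.001, 0.871, 0.491, -0.002]
contact_force: [0.3, 0.9, 0.0]
gripper_width: 0.551
grasp_force: 0.0
```

Emit:
move_arm(rows=[[-0.15,0.2,1.8,0,0,0,0.1],[0,0,1.8,0,0,0,0.1],[0,0,1.2,0,0,0,0.1],[0,0,0.6,0,0,0,0.1],[0,0,0,0,0,0,0.1],[0,0,0,0,0,0,0.1]])

```text
time: 4.42
tool_pos: [0.5911, 0.074, 0.1776]
tool_rot: [0.0, 0.871, 0.491, 0.001]
contact_force: [0.4, 0.3, 0.1]
gripper_width: 0.547
grasp_force: 0.0
```

Emit:
move_arm(rows=[[0,0,0.2,0,0,-5,0.1],[0,0,0,0,0,-5,0.1],[0,0,0,0,0,-5,0.1],[0,0,0,0,0,-5,0.1],[0,0,0,0,0,-5,0.1],[0,0,0,0,0,-5,0.1],[0,0,0,0,0,-5,0.1],[0,0,0,0,0,-5,0.1],[0,0,0,0,0,-5,0.1],[0,0,0,0,0,-5,0.1],[0,0,0,0,0,-5,0.1],[0,0,0,0,0,-5,0.1],[0,0,0,0,0,-5,0.1],[0,0,0,0,0,-5,0.1],[0,0,0,0,0,-5,0.1],[0,0,0,0,0,-5,0.1],[0,0,0,0,0,-5,0.1],[0,0,0,0,0,-5,0.1],[0,0,0,0,0,0,0.1],[0,0,0,0,0,0,0.1]])

```text
time: 6.08
tool_pos: [0.5912, 0.0741, 0.1758]
tool_rot: [0.001, 0.27, 0.963, 0.0]
contact_force: [-1.1, -0.2, 0.1]
gripper_width: 0.552
grasp_force: 0.3
```

Run:
```python
from h import *
w=grab('wrist','w3.png')
s=manip.state();print(s['time'],s['tool_pos'],s['joint_pos'],s['contact_force'],s['ft_torque'])
```

```text
6.1333 [0.59120497 0.07400165 0.17559941] [-2.82483763e-04  3.97010797e-02  1.75366220e+00 -1.23430163e-04
  1.34620269e+00 -1.02493965e+00] [-0.63866418  0.54315895  1.33905799] [ 0.02069428  0.11497356 -0.01060716]
```

View pics/w3.png

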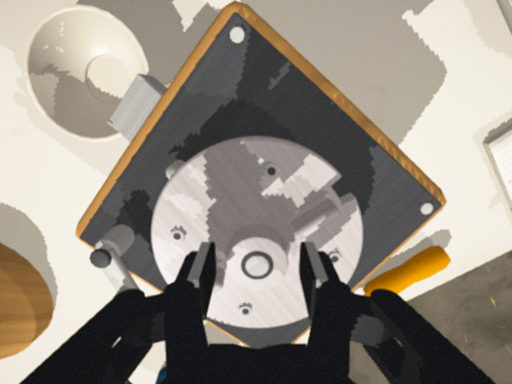

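Contact is good. The notch is now at about (340,187) and the pin at about (173,172), with the wing against the right-hand finger. I'll measure the remaining angle.

Run:
```python
from h import *
w=load('wrist')
for n,p,z in[('notch',(341,188),.152),('pin',(172,171),.1415),('hub',(257,265),.172),('s1',(237,35),.121),('s2',(427,209),.121)]:
    X=onz(w,p,z);d=X-[.589,.074,0];print(n,X,np.hypot(*d[:2]),np.degrees(np.arctan2(d[1],d[0])))
a=onz(w,(237,35),.121);b=onz(w,(427,209),.121);d=b-a;print(np.degrees(np.arctan2(d[1],d[0])))
```

```text
notch [0.58210132 0.13205157 0.152     ] 0.05846004703511704 96.77708174614173
pin [0.52775139 0.05568788 0.1415    ] 0.06392750519389141 -163.35438018051508
hub [0.58850351 0.07509605 0.172     ] 0.001203252601563117 114.36969214880669
s1 [0.48479686 0.12514306 0.121     ] 0.1160771555294959 153.8581268233591
s2 [0.63984529 0.17923201 0.121     ] 0.11687181186855898 64.21140917500995
19.231428590278885
```

Emit:
move_arm(rows=[[0,0,0,0,0,-5,0.1],[0,0,0,0,0,-5,0.1],[0,0,0,0,0,-5,0.1],[0,0,0,0,0,-5,0.1],[0,0,0,0,0,-5,0.1],[0,0,0,0,0,-5,0.1],[0,0,0,0,0,-5,0.1],[0,0,0,0,0,-5,0.1],[0,0,0,0,0,-5,0.1],[0,0,0,0,0,-5,0.1],[0,0,0,0,0,-5,0.1],[0,0,0,0,0,-5,0.1],[0,0,0,0,0,-5,0.1],[0,0,0,0,0,-5,0.1],[0,0,0,0,0,-5,0.1],[0,0,0,0,0,-5,0.1],[0,0,0,0,0,-5,0.1],[0,0,0,0,0,-5,0.1],[0,0,0,0,0,-4,0.1],[0,0,0,0,0,0,0.1]])

```text
time: 7.8
tool_pos: [0.591, 0.0742, 0.1749]
tool_rot: [0.001, -0.521, 0.854, -0.0]
contact_force: [-0.5, 1.4, -0.4]
gripper_width: 0.553
grasp_force: 0.6
```

Run:
```python
from h import *
w=grab('wrist','w4.png')
s=manip.state();print(s['time'],s['tool_pos'],s['joint_pos'],s['contact_force'],s['ft_torque'])
cv2.imwrite('pics/c4.png',cv2.resize(w['img'][120:340,120:400],(763,600),interpolation=cv2.INTER_CUBIC))
```

```text
7.85 [0.59099747 0.07417766 0.17488876] [-1.93151169e-04  4.03152540e-02  1.75426821e+00  3.61562729e-04
  1.34568885e+00 -2.66494845e+00] [0.96519118 0.54137529 0.79885773] [ 0.22663224  0.01349287 -0.07664966]
```

View pics/c4.png

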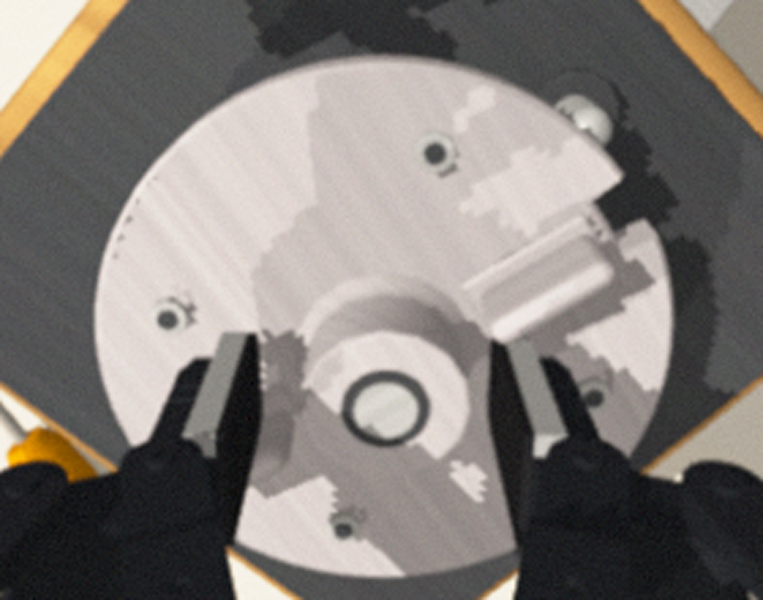

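The notch mouth is at crop (622,178) to (650,222) and the pin tip at about (590,118). The wing sits near the right finger, and the notch is still short of the pin.

Run:
```python
from h import *
w=load('wrist')
for n,p,z in[('na',(622,178),.152),('nb',(650,222),.152),('pin',(592,117),.1415),('hub',(386,408),.172),('wing_in',(497,332),.170),('wing_out',(603,271),.170)]:
    X=onz(w,(120+p[0]*280/763,120+p[1]*220/600),z);d=X-[.589,.0745,0];print(n,X,np.hypot(*d[:2]),np.degrees(np.arctan2(d[1],d[0]))%360)
```

```text
na [0.52921142 0.06094138 0.152     ] 0.06130669326361673 192.77720310843358
nb [0.5275195  0.07215914 0.152     ] 0.06152504821631651 182.180476851195
pin [0.52831495 0.05036564 0.1415    ] 0.06530806312504918 201.6876502733553
hub [0.58835206 0.07450465 0.172     ] 0.0006479601899290618 179.58852725428875
wing_in [0.56337111 0.07049379 0.17      ] 0.025940122116786264 188.88435006021953
wing_out [0.54140737 0.06803792 0.17      ] 0.048029334010095966 187.7322838187179
```

Emit:
move_arm(rows=[[0,0,0,0,0,-4,0.1],[0,0,0,0,0,-4,0.1],[0,0,0,0,0,-2,0.1],[0,0,0,0,0,0,0.1],[0,0,0,0,0,0,0.1]])

```text
time: 8.27
tool_pos: [0.591, 0.0742, 0.1748]
tool_rot: [0.001, -0.592, 0.806, -0.0]
contact_force: [0.7, 2.1, 0.8]
gripper_width: 0.552
grasp_force: 1.2
```

Run:
```python
from h import *
w=grab('wrist')
s=manip.state();print(s['time'],s['tool_pos'],s['joint_pos'][5])
cv2.imwrite('pics/c5.png',cv2.resize(w['img'][120:260,240:400],(686,600),interpolation=cv2.INTER_CUBIC))
```

```text
8.3167 [0.59100762 0.07414575 0.17479449] -2.8399229502756835
```

View pics/c5.png

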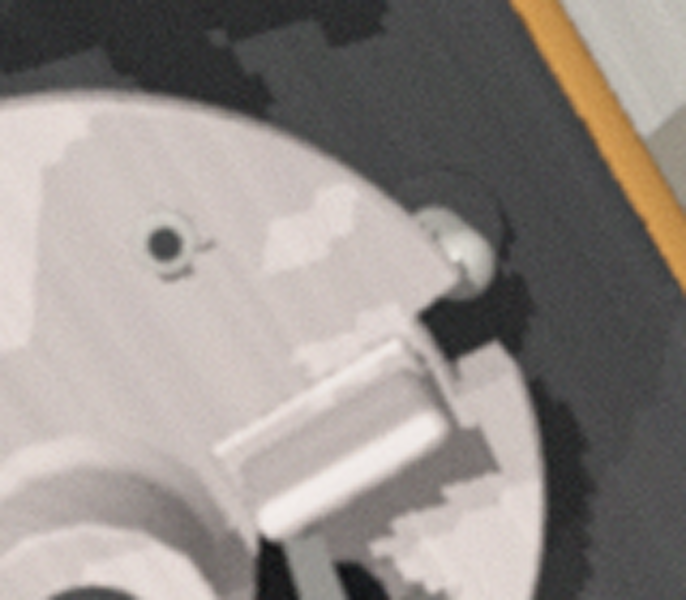

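The notch mouth is at crop (457,280) to (498,343), with the pin just beyond its corner at about (465,250).

Run:
```python
from h import *
w=load('wrist')
k=160/686
for n,p,z in[('na',(457,280),.152),('nb',(498,343),.152),('pin',(465,248),.1405),('wing_in',(270,527),.170),('wing_out',(437,422),.170),('s',(0,0),0)]:
    X=onz(w,(240+p[0]*k,120+p[1]*k),z);d=X-[.589,.0745,0];print(n,X,np.hypot(*d[:2]),np.degrees(np.arctan2(d[1],d[0]))%360)
c=np.array([.589,.0745])
for th in(188,194,197,199.2,202):
    t=np.radians(th);u=np.array([np.cos(t),np.sin(t)]);v=np.array([-u[1],u[0]])
    out=[]
    for q,z in((c+.063*u,.1415),(c+.0615*u+.0075*v,.152),(c+.0615*u-.0075*v,.152)):out.append(((proj(w,[*q,z])-[240,120])/k).round())
    print(th,out)
```

```text
na [0.53323058 0.05021287 0.152     ] 0.06082838323088344 203.53273379228654
nb [0.52988236 0.06001598 0.152     ] 0.060866096418965565 193.76648566975922
pin [0.52876598 0.05063633 0.1405    ] 0.06478897750706615 201.61261049083848
wing_in [0.5642458  0.06644773 0.17      ] 0.026030931446022317 198.01913513951118
wing_out [0.5427585  0.05913424 0.17      ] 0.04872763791732907 198.3813244050884
s [0.5889583  0.00946829 0.        ] 0.06503172004065286 269.9632597173703
188 [array([504., 347.]), array([502., 331.]), array([538., 429.])]
194 [array([486., 307.]), array([477., 291.]), array([526., 386.])]
197 [array([475., 287.]), array([462., 272.]), array([518., 365.])]
199.2 [array([466., 273.]), array([451., 258.]), array([511., 349.])]
202 [array([454., 256.]), array([435., 241.]), array([501., 330.])]
```

Wing and notch are at about 198.3°, against a target of 199.2°. I'll nudge +1°, back off, lift, close the fingers and go over the hub.

Emit:
move_arm(rows=[[0,0,0,0,0,-1,0.1],[0,0,0,0,0,0,0.1],[0,0,0,0,0,0,0.1],[0,0,0,0,0,3,0.1],[0,0,0,0,0,3,0.1],[0,0,-1,0,0,0,0.1],[0,0,-2,0,0,0,0.1],[0,0,-2,0,0,5,0.1],[0,0,-1,0,0,5,-1],[0,0,0,0,0,5,-1],[0,0,0,0,0,5,-1],[0,0,0,0,0,5,-1],[0,0,0,0,0,5,-1],[0,0,0,0,0,5,-1],[0,0,0,0,0,5,-1],[0,0,0,0,0,5,-1],[0,0,0,0,0,0,-1],[0,0,0,0,0,0,-1]])

```text
time: 9.82
tool_pos: [0.5905, 0.0737, 0.2348]
tool_rot: [-0.0, -0.199, 0.98, -0.0]
contact_force: [-0.2, 1.0, 0.2]
gripper_width: -0.002
grasp_force: 0.0
```

Emit:
move_arm(rows=[[0,0,2,0,0,0,-1],[0,0,1.6,0,0,0,-1],[0,0,0.5,0,0,0,-1],[0,0,0.2,0,0,0,-1],[0,0,0.2,0,0,0,-1],[0,0,0.2,0,0,0,-1],[0,0,0.2,0,0,0,-1],[0,0,0,0,0,0,-1],[0,0,0,0,0,0,-1]])

```text
time: 10.57
tool_pos: [0.5909, 0.074, 0.187]
tool_rot: [0.001, -0.198, 0.98, -0.0]
contact_force: [-2.8, -0.2, 4.9]
gripper_width: 0.001
grasp_force: 2.7
```

Emit:
move_arm(rows=[[0,0,0.2,0,0,0,-1],[0,0,0.2,0,0,0,-1],[0,0,0.2,0,0,0,-1],[0,0,0.2,0,0,0,-1],[0,0,0,0,0,0,-1],[0,0,0,0,0,0,-1]])

```text
time: 11.07
tool_pos: [0.5912, 0.074, 0.1809]
tool_rot: [0.001, -0.198, 0.98, -0.0]
contact_force: [-8.7, -0.3, 12.8]
gripper_width: 0.001
grasp_force: 6.4
```

Emit:
move_arm(rows=[[0,0,0.2,0,0,0,-1],[0,0,0.2,0,0,0,-1],[0,0,0,0,0,0,-1],[0,0,0,0,0,0,-1]])

```text
time: 11.4
tool_pos: [0.5915, 0.074, 0.1807]
tool_rot: [0.001, -0.198, 0.98, -0.001]
contact_force: [-16.1, -1.1, 27.0]
gripper_width: -0.0
grasp_force: 13.6
```

The press went home: TCP z .1807 at 27 N, a drop of 10 mm. I'll lift and go round to the outer side of the catch stud.

Emit:
move_arm(rows=[[0,0,-0.8,0,0,0,-1],[0,0,-2,0,0,0,-1],[0,0,-3,0,0,0,-1],[0.5,-1.2,0,0,0,0,-1],[1,-2.6,0,0,0,0,-1],[1,-2.6,0,0,0,0,-1],[1,-2.6,0,0,0,0,-1],[1,-2.4,0,0,0,0,-1],[0,0,0,0,0,0,-1],[0,0,0,0,0,0,-1],[0,0,0,0,0,0,-1]])

```text
time: 12.32
tool_pos: [0.5935, -0.0485, 0.2312]
tool_rot: [0.0, -0.198, 0.98, 0.0]
contact_force: [0.2, 0.4, -0.0]
gripper_width: -0.003
grasp_force: 0.0
```

Run:
```python
from h import *
w=grab('wrist','w6.png')
s=manip.state();print(s['time'],s['tool_pos'],s['joint_pos'])
```

```text
12.3667 [ 0.5934182  -0.04794749  0.23120065] [-2.05758887e-01 -4.93649061e-03  1.70360273e+00  4.07324343e-04
  1.44260006e+00 -2.17563716e+00]
```

View pics/w6.png

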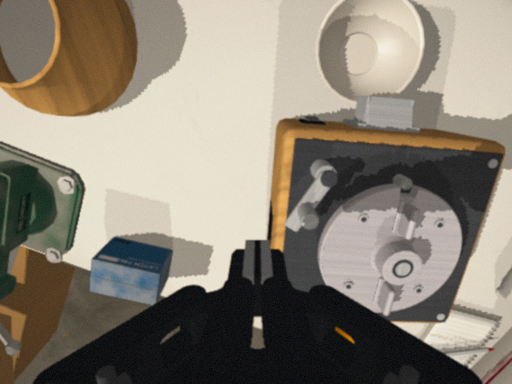

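The pin sits in the notch at about (403,183). The catch pivot is at about (322,172) and the stud at about (306,218), with the closed fingers outside it. I'll descend and push along tool +y.

Emit:
move_arm(rows=[[0,0,2,0,0,0,-1],[0,0,2,0,0,0,-1],[0,0,1.5,0,0,0,-1],[0,0,0,0,0,0,-1],[0,0.8,0,0,0,0,-1],[0,0.8,0,0,0,0,-1],[0,0.5,0,0,0,0,-1],[0,0.5,0,0,0,0,-1],[0,0.4,0,0,0,0,-1],[0,0.4,0,0,0,0,-1],[0,0.4,0,0,0,0,-1],[0,0,0,0,0,0,-1],[0,0,0,0,0,0,-1]])

```text
time: 13.45
tool_pos: [0.5778, -0.0131, 0.1759]
tool_rot: [-0.001, -0.198, 0.98, 0.001]
contact_force: [-0.4, 0.3, 0.0]
gripper_width: -0.003
grasp_force: 0.0
```

Emit:
move_arm(rows=[[0,0.4,0,0,0,0,-1],[0,0.4,0,0,0,0,-1],[0,0,0,0,0,0,-1],[0,0,0,0,0,0,-1]])

```text
time: 13.78
tool_pos: [0.5751, -0.0057, 0.1759]
tool_rot: [-0.0, -0.198, 0.98, 0.0]
contact_force: [-0.2, 0.4, 0.2]
gripper_width: -0.0
grasp_force: 0.0
```

Emit:
move_arm(rows=[[0,0.4,0,0,0,0,-1],[0,0.4,0,0,0,0,-1],[0,0.2,0,0,0,0,-1],[0,0,0,0,0,0,-1],[0,0,0,0,0,0,-1]])

```text
time: 14.2
tool_pos: [0.5718, 0.0008, 0.1761]
tool_rot: [-0.0, -0.198, 0.98, -0.003]
contact_force: [1.6, -10.1, -2.3]
gripper_width: -0.002
grasp_force: 5.0
```

Run:
```python
from h import *
w=grab('wrist','w7.png');s=manip.state();print(s['contact_force'])
cv2.imwrite('pics/c7.png',cv2.resize(w['img'][110:330,160:440],(763,600),interpolation=cv2.INTER_CUBIC))
```

```text
[ 1.92301189 -9.52668757 -1.50348659]
```

View pics/c7.png

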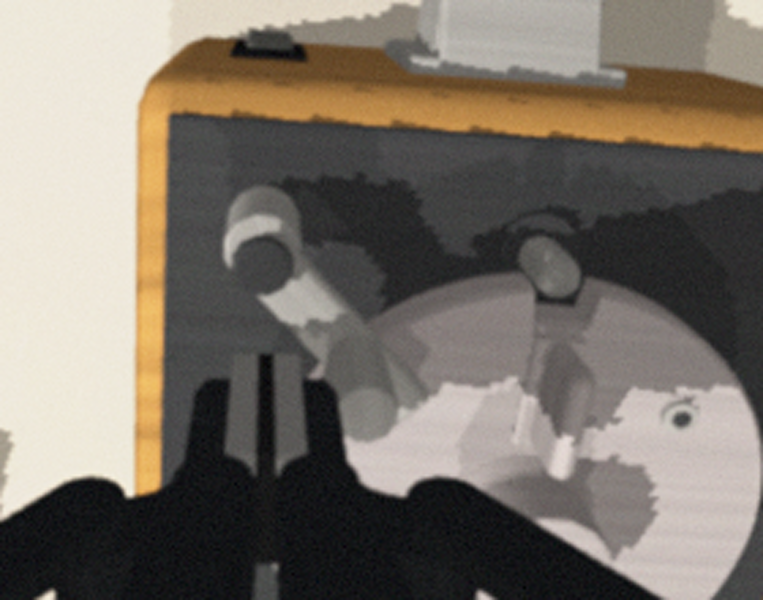

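The arm lies over the flange rim, with the stud top at crop (372,412), the pivot at about (262,262) and the pin in the notch at (550,270). The force has risen to 10 N, so I'll check the catch angle.

Run:
```python
from h import *
w=load('wrist')
k=280/763
pv=np.array([.589-.0412,.0745-.0853])
for n,p,z in[('stud',(372,412),.1725),('pivcap',(262,265),.155)]:
    X=onz(w,(160+p[0]*k,110+p[1]*k),z);d=X[:2]-pv;print(n,X,np.hypot(*d),np.degrees(np.arctan2(d[1],d[0])),'joint',(np.arctan2(d[1],d[0])-np.radians(64.2)+1.4))
```

```text
stud [0.55897371 0.01695934 0.1725    ] 0.029923778623661437 68.07419755351245 joint 1.4676175031815013
pivcap [ 0.5461524  -0.01090055  0.155     ] 0.0016506618410247146 -176.50770798591063 joint -2.801142039283189
```

Emit:
move_arm(rows=[[0,0.2,0,0,0,0,-1],[0,0.2,0,0,0,0,-1],[0,0,0,0,0,0,-1],[0,0,0,0,0,0,-1]])

```text
time: 14.58
tool_pos: [0.5713, 0.0016, 0.1763]
tool_rot: [0.001, -0.197, 0.98, -0.006]
contact_force: [5.2, -19.1, -5.4]
gripper_width: -0.002
grasp_force: 9.9
```

The catch is against its stop: joint about 1.4, stalled at 20 N. I'll back off and lift clear.

Emit:
move_arm(rows=[[0,-0.4,0,0,0,0,-1],[0,-0.8,0,0,0,0,-1],[0,-1.5,0,0,0,0,-1],[0,-1,0,0,0,0,-1],[0,0,-1.5,0,0,0,-1],[0,0,-3,0,0,0,-1],[0,0,-3,0,0,0,-1],[0,0,-2.5,0,0,0,-1],[0,0,0,0,0,0,-1],[0,0,0,0,0,0,-1],[0,0,0,0,0,0,-1]])

```text
time: 15.5
tool_pos: [0.5843, -0.0274, 0.2755]
tool_rot: [-0.0, -0.198, 0.98, 0.0]
contact_force: [0.3, 0.1, 0.8]
gripper_width: -0.001
grasp_force: 0.0
```

Run:
```python
from h import *
print(manip.state()['contact_force'],manip.state()['joint_vel'].round(3)); print(manip.job_done())
```

```text
[0.29486133 0.1470534  0.76943831] [0.001 0.015 0.031 0.    0.002 0.002]
the job is handed in; nothing more can be done
None
```

The carrier was turned until its notch was over the pin and pressed home (10 mm drop, bottomed at 27 N), the catch was pushed over the rim to its stop, and the job was handed in at about 15.5 s with the arm clear; no picture was taken after backing off, and no verdict was shown.

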